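Refit the LED gear tray of a caged bulkhead lamp

ROBOT

A 6-joint arm with a two-finger parallel gripper is mounted at the origin on the work surface. World frame = base frame: x ahead of the robot, y to its left, z up, the work surface at z = 0. Lengths are in m, angles in degrees, forces in N, time in s.
With the tool pointing down it reaches from about 0.35 to 0.725 m from the base axis. Payload 4.3 kg.
Tool frame: the origin (TCP) lies on the mounting face of the last link; the fingertips stand manip.nose_length ahead of it and the grasp point (between the pads) lies 155 mm ahead of it (manip.nose_length is the distance from the TCP to the fingertips, in m); z points along the fingers, y is the direction in which the jaws open and shut (so a half turn about z gives the same grasp; the last joint's range is limited). The gripper opens to 85 mm and grips with 20 to 120 N. Pads are 22 mm wide; open, the fingers measure 114 mm over their backs; the gripper's body (76 mm by 85 mm) begins 54 mm behind the grasp point. The pads swing forward as they close: fully open they stand 13 mm farther back than shut.
Start: joints at [-76.507, 21.618, 4.641, 73.018, 0, 83.68], TCP at [0.195, -0.541, 0.405] pointing down, gripper open.
Joint ranges: [-156.06, 156.06], [-48.1, 94.91], [-58.44, 69.94], [-101.28, 121.22], [-78.64, 73.56], [-180, 180]. Speed limits (degrees/s): [147.25, 147.25, 180, 180, 180, 180].

INTERFACE

Orientations are given as a 3x3 rotation matrix whose columns are the frame's x, y, z axes.
In Python, from plant import sense, viewer, order, manip gives the robot as it stands.
- The arm moves only by the tool play_rows, never from a script. Its argument "series" is a list of rows, each a list of 7 numbers: the shift along the world's x, y, z in mm, then the turn, a rotation vector about the world's x, y, z in degrees, then the opening, from 0 (shut) to 1 (fully open). In form: [[dx, dy, dz, wx, wy, wz, claw], ...]. A call has 1 to 5 rows; each row shifts and turns the commanded pose from where the row before left it; what a row does not reach is not made up. A row lasts 1/8 s, in which the tool goes at most 62.5 mm and 10.7 degrees, less where a joint would pass 70% of its speed; a pose out of reach is approached as far as the arm can. A call with a gripper value outside its range is refused whole. The fingers move at their own pace and stop on an object; "newtons" is the grip in N (left out, the last holds). Time passes only in rows, so rows that do not move let the fingers close. It gives the time, the measured TCP pose, the force and the opening at its end, in the units of the state.
- sense(): the state, without advancing time (a new reading comes with each control period).
- viewer.grab_frame(name): name is "scene" or "top" or "wrist"; returns a dict with "pixels" (400x640x3 uint8, red, green, blue), "mtx" (3x3 intrinsics, pixels), "camera_from_world" (4x4, takes a point from world to camera coordinates). Camera axes: x right, y up, looking along -z (the intrinsics and any distortion apply to the point x, -y, -z); pixel columns grow to the right and rows downward; lengths in m; the calibration is good to about 2 mm. A picture is of the moment at which its call begins. There is no depth.
- order.hand_in(): hands the job in, once; it reports no verdict.
The state is a dict: "time_s": time; "joints": joint angles; "qvel": joint speeds; "tau": joint torques, N m; "eef_pos": TCP position; "ee_rot": TCP orientation; "contact_force": force on the tool from outside, world axes, zero at the start; "moment": the same for the moment, N m; "opening": finger opening in m.
Only numpy, scipy, OpenCV 4.12 (cv2) and the standard library are available. Lean on these libraries where they do the work, as an engineer would, in place of code of your own. Each camera call takes 0.05 s, during which the arm holds its last target. There are 200 camera calls.

TASK

Swing the wire guard of the bulkhead lamp open until it rests on its stop and leave it open, so that the LED gear tray from the blue rack can go in. Fit the tray in the lamp's body with its LED side up: tongues under the two lugs, the other edge pressed down under the spring clip, lying flat and fully home. Leave the jar, the screwdriver and the glass shade where they are.

Things in the scene. Friction and masses are not known exactly. Their poses are not given: they have to be found in the camera images.
- lamp: Black bulkhead lamp fixed on its back on a wooden board 175 x 225 x 12 mm. Origin: centre of the board's underside, on the bench; x points to the far long side with the guard's hinge and the lugs, y along the lamp, z up. It is an open tub, inside x -56 to 58, y -86 to 86, floor z 18, rim z 62 mm, walls 6 thick. Four bosses carry the tray: tops z 47, x -47 to -33 and 8 to 22, y +-60, 16 wide.
- lamp_lugs (a point): Midpoint between the inner edges of the two steel lugs on the lamp's far inner wall, level with their undersides: x 49, z 53 mm in the lamp's frame. The lugs lie at y +-45, are 34 wide (y), reach in 9 mm from the wall and are 4 thick. Below them is free space down to z 18.
- lamp_seat (a point): Where the seated tray's origin lies: x -2, y 0, z 47 mm in the lamp's frame, same axes as the lamp. The tray's x and z axes then match the lamp's, its tongue tips touch the far wall, the plate rests on the bosses 11 mm below the rim, the near edge is under the clip. Side play +-3 mm.
- guard (a joint): Hinge of the lamp's domed wire guard (0.24 kg): 0 closed, grows as the near rail lifts up and away, 1.9 rad (109 degrees) on its stop. Nearly free: it falls shut below about 1.4 rad and falls open by itself beyond about 1.55 rad.
- guard_rail (a point): Middle of the guard's near rail: straight round steel bar 10 mm thick, 172 long, parallel to the lamp's y, 140 mm from the hinge; closed, 72 mm above the bench with 5 mm of air above the rim. Thin wires run from it to the far side over the dome (34 mm above the rail) at y +-30 and +-58; between the middle two it is bare for 55 mm. One wire along y lies 70 mm from the rail.
- guard_hinge (a point): Middle of the guard's hinge line, which is parallel to the lamp's y axis: x 70, z 72 mm in the lamp's frame.
- clip_nose (a point): Tip of the smooth steel spring clip in the middle of the near wall, 26 mm wide: x -47, z 54.2 mm in the lamp's frame, 3 mm over the seated tray's near edge. Its top is a 45 degree ramp rising from the tip to the near wall. Pressing the tray's near edge down with about 5 to 12 N pushes the clip back and the edge snaps under it; unpressed, the edge stays about 10 mm high on the ramp.
- rack: Blue steel parts rack, fixed; base 110 x 200 mm, 8 thick, a front strip 18 high and two leaning uprights (y +-50, 22 wide). Origin under its middle on the bench; -x is its front, z up. The tray stands in it on its tongues, leaning back 30 degrees, LED face towards the rack's front and 30 degrees upward.
- tray: LED gear tray, loose, about 0.3 kg: white plate 96 (x) x 166 (y) x 4 mm, bare aluminium back. Origin: middle of the back; z points out of the LED face, x to the two steel tongues (12 long, 22 wide, 4 thick, at y +-45, tips at x 60). LED face: yellow LEDs and, in the middle, a grey driver cover 46 (x) x 50 (y) mm, rising from z 4 to z 32; it can be gripped across y.
- tray_clip_edge (a point): Middle of the tray's edge away from the tongues, on the back face: x -48, z 0 mm in the tray's frame.
- tray_tongues (a point): Midway between the tongue tips, on the back face: x 60, z 0 mm in the tray's frame.
- jar: Amber glass jar with black cap, 44 mm across, 65 mm tall, upright; origin under its middle. Leave it alone.
- driver: Screwdriver, 170 mm long, up to 30 mm thick, lying along x between lamp and rack. Leave it alone.
- shade: White glass lamp shade, 96 mm across, 85 mm tall, standing beyond the work; origin under its middle. Leave it alone.
There are look-alikes about, which are no part of the job. There is more than one size of the tray; the one meant has the size given above.

How it is judged:
By the outcome, as a careful person would: the job done as asked, in the order asked, and still so for the second after the job is handed in, with the robot touching nothing.
It also fails if it takes over 72 s, if anything falls off the work surface, if the arm or the gripper's body presses on something with over 40 N, if the wrist force passes 120 N, or if a joint passes its speed limit or range.

## Working session

There is one attempt and no reset: what is moved stays moved. The work goes in short steps, Python scripts to look and compute and a tool call to move; the robot and the scene stay as the last step left them, time stands still between calls to the robot, and variables do not carry over. Pictures are saved under pics/ and viewed, on a budget of 10 in all, crops included, one or two more only if the job needs it, and the job is handed in when it is done.

Besides the shell and the picture viewer there is one more tool, called after "Call:" in YAML: its name, and indented under it one key for each argument. play_rows: Moves the arm, as the interface text tells. Its arguments: {"type":"object","properties":{"series":{"type":"array"},"newtons":{"type":"number"}},"required":["series"]}

```bash
mkdir -p pics; python3 - <<'E'
from plant import sense, viewer, order, manip
import cv2,numpy as np,pickle
s=sense(); print({k:np.round(v,3).tolist() for k,v in s.items()}, manip.nose_length)
for n in("scene","top"):
    f=viewer.grab_frame(n); pickle.dump(f,open(f"pics/{n}0.pkl","wb"))
    cv2.imwrite(f"pics/{n}0.png",cv2.resize(f["pixels"][:,:,::-1],(800,500)))
    print(n,np.round(f["mtx"],1).tolist(),np.round(f["camera_from_world"],3).tolist(),f.keys())
E
```

```text
{'time_s': 0.0, 'joints': [-76.507, 21.66, 4.564, 73.017, 0.002, 83.679], 'qvel': [0.045, 0.056, -0.043, 0.019, -0.013, -0.016], 'tau': [-0.0, -46.361, 26.987, 0.021, -0.0, 0.0], 'eef_pos': [0.195, -0.541, 0.404], 'ee_rot': [[0.941, 0.339, -0.0], [0.339, -0.941, 0.002], [0.0, -0.002, -1.0]], 'contact_force': [-0.336, 0.047, 0.149], 'moment': [0.016, 0.019, -0.026], 'opening': 0.085} 0.1734
scene [[388.0, 0.0, 324.5], [0.0, 388.0, 203.4], [0.0, 0.0, 1.0]] [[-0.005, 1.0, -0.012, 0.012], [-0.795, 0.003, 0.607, 0.367], [0.607, 0.013, 0.795, -1.186], [0.0, 0.0, 0.0, 1.0]] dict_keys(['pixels', 'mtx', 'camera_from_world'])
top [[441.7, 0.0, 330.7], [0.0, 441.7, 198.1], [0.0, 0.0, 1.0]] [[0.009, -1.0, 0.03, -0.016], [0.99, 0.013, 0.141, -0.554], [-0.141, 0.028, 0.99, -1.079], [0.0, 0.0, 0.0, 1.0]] dict_keys(['pixels', 'mtx', 'camera_from_world'])
```

View pics/scene0.png

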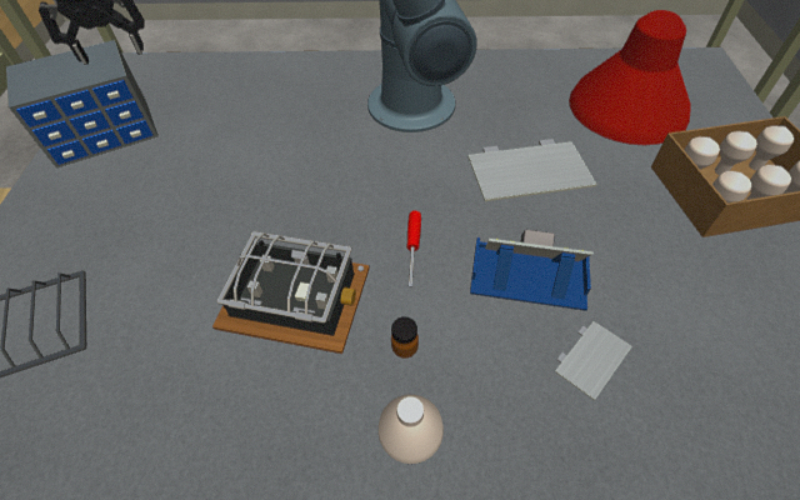

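View pics/top0.png

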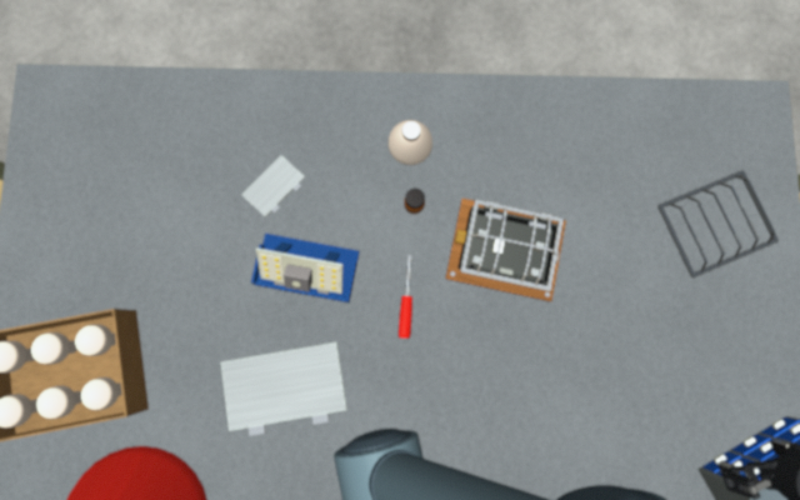

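```bash
cat > h.py <<'E'
import cv2,numpy as np,pickle
def load(n): return pickle.load(open(f"pics/{n}.pkl","rb"))
def crop(f,x0,y0,w,h,k): return cv2.resize(f["pixels"][y0:y0+h,x0:x0+w,::-1],(w*k,h*k),interpolation=cv2.INTER_CUBIC)
def proj(f,P):
    P=np.atleast_2d(P); T=f["camera_from_world"]; c=P@T[:3,:3].T+T[:3,3]; c=c*[1,-1,-1]
    u=c@f["mtx"].T; return u[:,:2]/u[:,2:]
def ray(f,uv):
    T=f["camera_from_world"]; R=T[:3,:3]; o=-R.T@T[:3,3]
    d=np.linalg.inv(f["mtx"])@[uv[0],uv[1],1]; return o,R.T@(d*[1,-1,-1])
def onz(f,uv,z):
    o,d=ray(f,uv); return o+d*(z-o[2])/d[2]
def Rz(a): c,s=np.cos(a),np.sin(a); return np.array([[c,-s,0],[s,c,0],[0,0,1]])
E
python3 - <<'E'
from h import *
t,s=load("top0"),load("scene0")
m=np.vstack([np.hstack([crop(t,338,150,133,100,3),crop(t,180,165,133,100,3)]),np.hstack([crop(s,168,182,133,100,3),crop(s,360,165,133,100,3)])])
cv2.imwrite("pics/m1.png",m)
E
```

```text
(no output)
```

View pics/m1.png

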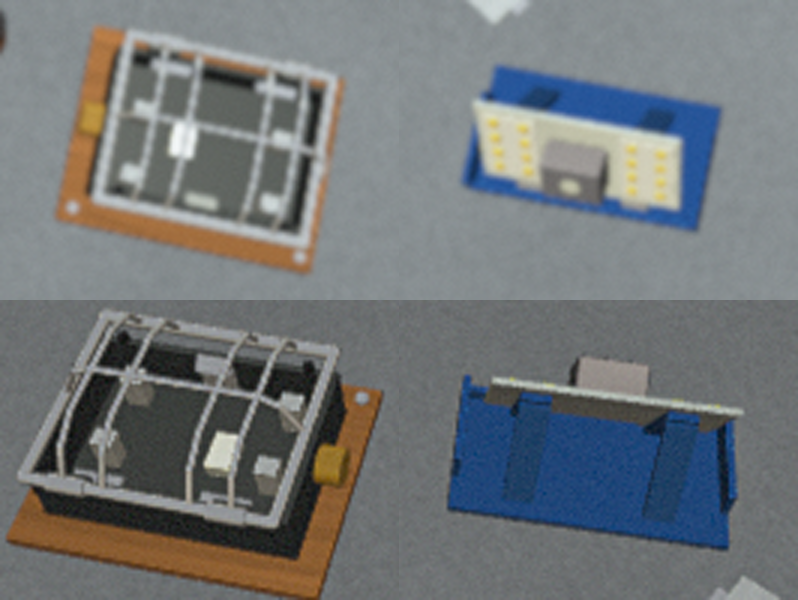

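```bash
cat > fit.py <<'E'
from h import *
from scipy.optimize import least_squares
t,s=load("top0"),load("scene0")
off={'tl':(t,338,150,0,0),'tr':(t,180,165,399,0),'sl':(s,168,182,0,300),'sr':(s,360,165,399,300)}
def px(p,m): f,x,y,a,b=off[p]; return f,np.array([x+(m[0]-a+.5)/3-.5,y+(m[1]-b+.5)/3-.5])
def fit(obs,x0,pose,n):
    def r(v): 
        R,T=pose(v); return np.concatenate([(proj(px(p,m)[0],R@np.array(P)+T)[0]-px(p,m)[1]) for p,m,P in obs])
    q=least_squares(r,x0,loss='soft_l1'); print(n,np.round(q.x,4),'yaw',np.degrees(q.x[2]).round(2)); print(np.round(r(q.x).reshape(-1,2),1).tolist()); return q.x
flat=lambda v:(Rz(v[2]),np.array([v[0],v[1],0]))
a,b=.0875,.1125
lampA=[('tl',(57,217),(-a,b,.012)),('tl',(310,271),(-a,-b,.012)),('tl',(343,77),(a,-b,.012)),('tl',(95,28),(a,b,.012)),
('sl',(8,541),(a,-b,.012)),('sl',(320,598),(a,b,.012)),('sl',(383,388),(-a,b,.012)),
('tl',(93,199),(-.07,.086,.072)),('tl',(308,246),(-.07,-.086,.072)),('sl',(103,312),(-.07,-.086,.072)),('sl',(337,350),(-.07,.086,.072))]
print("lamp, either axes order")
L=fit(lampA,[.5,-.15,-.2],flat,'lamp')
c,d=.055,.1
rack=[('tr',(497,66),(c,d,.008)),('tr',(720,105),(c,-d,.008)),('tr',(697,230),(-c,-d,.008)),('sr',(450,508),(c,-d,.008)),('sr',(728,547),(c,d,.008))]
K=fit(rack,[.45,.2,-.1],flat,'rack')
R0=np.array([[-.5,0,-.866],[0,-1,0],[-.866,0,.5]])
tp=lambda v:(Rz(v[2])@R0,np.array([v[0],v[1],v[3]]))
tray=[('tr',(474,100),(-.048,-.083,.004)),('tr',(683,137),(-.048,.083,.004)),('tr',(680,209),(.048,.083,.004)),('tr',(485,174),(.048,-.083,.004)),
('sr',(492,379),(-.048,.083,.002)),('sr',(743,412),(-.048,-.083,.002)),
('tr',(548,140),(-.023,-.025,.032)),('tr',(607,151),(-.023,.025,.032)),('tr',(603,202),(.023,.025,.032)),('tr',(541,191),(.023,-.025,.032)),('sr',(580,358),(-.023,.025,.032)),('sr',(648,366),(-.023,-.025,.032))]
Q=fit(tray,[K[0],K[1],K[2],.07],tp,'tray')
print('tray in rack',Rz(-K[2])@(Q[[0,1,3]]-[K[0],K[1],0]))
np.savez("poses.npz",L=L,K=K,Q=Q)
for n,p in dict(seat=(-.002,0,.047),rail=(-.07,0,.072),hinge=(.07,0,.072),clip=(-.047,0,.0542)).items(): print(n,(Rz(L[2])@p+[L[0],L[1],0]).round(4))
E
python3 fit.py
```

```text
lamp, either axes order
lamp [ 0.5574 -0.2032 -0.1909] yaw -10.94
[[-1.0, 1.5], [0.1, 1.0], [-0.1, 0.4], [-1.1, -0.4], [-1.0, -0.1], [-0.2, -0.3], [-0.2, 0.2], [1.0, 0.6], [-1.8, -1.0], [0.8, 2.0], [-1.0, 0.8]]
rack [ 0.5148  0.2092 -0.1638] yaw -9.39
[[-1.2, -0.2], [0.5, 0.2], [0.2, 0.5], [-1.1, 0.3], [0.8, 0.1]]
tray [ 0.5076  0.2098 -0.1688  0.0657] yaw -9.67
[[-0.0, -0.4], [-0.2, -0.1], [0.3, -1.8], [0.5, -1.9], [-0.7, 0.8], [0.0, 0.5], [-3.0, 6.3], [-1.8, 6.4], [0.2, 0.1], [0.7, 0.1], [-1.1, -0.8], [0.8, -0.4]]
tray in rack [-0.00722762 -0.00056578  0.06571421]
seat [ 0.5555 -0.2028  0.047 ]
rail [ 0.4887 -0.1899  0.072 ]
hinge [ 0.6262 -0.2165  0.072 ]
clip [ 0.5113 -0.1943  0.0542]
```

Call:
play_rows:
  series:
    - [30, 35, -8, 0, 0, 6, 1]
    - [30, 35, -8, 0, 0, 6, 1]
    - [30, 35, -8, 0, 0, 6, 1]
    - [30, 35, -8, 0, 0, 6, 1]
    - [30, 35, -8, 0, 0, 6, 1]
  newtons: 60

```text
time_s: 0.72
eef_pos: [0.3456, -0.3646, 0.3641]
ee_rot: [[0.643, 0.766, -0.0], [0.766, -0.643, 0.001], [0.0, -0.001, -1.0]]
contact_force: [-0.0, -1.1, -0.2]
opening: 0.0855
```

Call:
play_rows:
  series:
    - [29, 35, -9, 0, 0, 6, 1]
    - [29, 35, -9, 0, 0, 6, 1]
    - [29, 35, -9, 0, 0, 6, 1]
    - [29, 35, -9, 0, 0, 6, 1]
    - [29, 36, -9, 0, 0, 5, 1]

```text
time_s: 1.35
eef_pos: [0.4905, -0.1886, 0.3191]
ee_rot: [[0.191, 0.982, -0.001], [0.982, -0.191, 0.0], [0.0, -0.001, -1.0]]
contact_force: [0.7, -0.3, -0.2]
opening: 0.0854
```

Call:
play_rows:
  series:
    - [0, 0, 0, 0, 0, 0, 1]
    - [0, 0, 0, 0, 0, 0, 1]

```text
time_s: 1.6
eef_pos: [0.4896, -0.19, 0.3194]
ee_rot: [[0.194, 0.981, -0.001], [0.981, -0.194, -0.0], [-0.0, -0.001, -1.0]]
contact_force: [-0.4, -0.4, -0.4]
opening: 0.0852
```

```bash
sed -i 's/(-.023,-.025,.032)),(.tr.,(607/(-.023,-.025,.004)),('"'tr'"',(607/; s/(607,151),(-.023,.025,.032)/(607,151),(-.023,.025,.004)/' fit.py; python3 fit.py | tail -9; python3 - <<'E'
from plant import sense, viewer, manip
from h import *
s=sense(); print({k:np.round(s[k],3).tolist() for k in('time_s','joints','eef_pos','ee_rot','contact_force')})
f=viewer.grab_frame("wrist"); pickle.dump(f,open("pics/w1.pkl","wb")); cv2.imwrite("pics/w1.png",f["pixels"][:,:,::-1])
L=np.load("poses.npz")["L"]
for P in [(-.07,.0,.072),(-.07,.086,.072),(-.07,-.086,.072),(-.07,.03,.072),(-.07,-.03,.072),(-.0875,.1125,.012),(-.0875,-.1125,.012)]: print(P,proj(f,Rz(L[2])@P+[L[0],L[1],0]).round(1))
print([x for x in dir(manip) if x[0]!='_'])
E
```

```text
rack [ 0.5148  0.2092 -0.1638] yaw -9.39
[[-1.2, -0.2], [0.5, 0.2], [0.2, 0.5], [-1.1, 0.3], [0.8, 0.1]]
tray [ 0.505   0.2112 -0.17    0.0626] yaw -9.74
[[-0.3, 0.8], [-0.7, 1.1], [-0.2, -0.7], [0.2, -0.8], [-0.3, 0.8], [-0.0, 0.5], [-0.1, -1.9], [0.7, -1.8], [-0.3, 1.2], [0.3, 1.2], [-0.8, -0.8], [0.9, -0.4]]
tray in rack [-0.00997284  0.00037141  0.06263735]
seat [ 0.5555 -0.2028  0.047 ]
rail [ 0.4887 -0.1899  0.072 ]
hinge [ 0.6262 -0.2165  0.072 ]
clip [ 0.5113 -0.1943  0.0542]
{'time_s': 1.6, 'joints': [-28.126, 18.283, -13.089, 58.677, -0.031, 73.074], 'eef_pos': [0.49, -0.19, 0.319], 'ee_rot': [[0.194, 0.981, -0.001], [0.981, -0.194, -0.0], [-0.0, -0.001, -1.0]], 'contact_force': [-0.429, -0.403, -0.448]}
(-0.07, 0.0, 0.072) [[315.9 208.9]]
(-0.07, 0.086, 0.072) [[315.3  90.1]]
(-0.07, -0.086, 0.072) [[316.4 304.9]]
(-0.07, 0.03, 0.072) [[315.7 170.4]]
(-0.07, -0.03, 0.072) [[316.1 244.6]]
(-0.0875, 0.1125, 0.012) [[295.   61.9]]
(-0.0875, -0.1125, 0.012) [[300.3 291.2]]
['MotionError', 'nose_length']
```

View pics/w1.png

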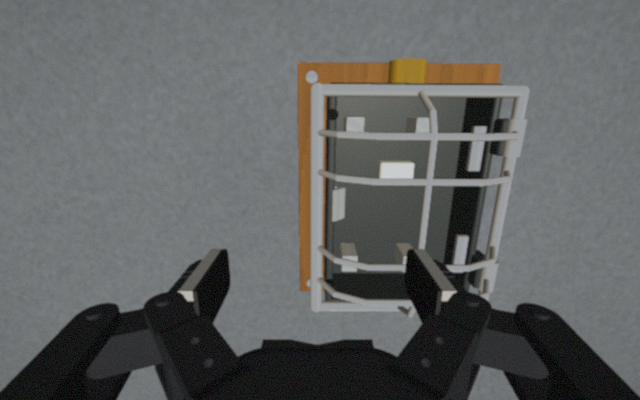

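Call:
play_rows:
  series:
    - [0, 0, -26, 0, 0, 0, 1]
    - [0, 0, -26, 0, 0, 0, 1]
    - [0, 0, -25, 0, 0, 0, 1]
    - [0, 0, 0, 0, 0, 0, 1]
    - [0, 0, 0, 0, 0, 0, 0]
  newtons: 40

```text
time_s: 2.28
eef_pos: [0.4899, -0.1909, 0.2437]
ee_rot: [[0.195, 0.981, 0.001], [0.981, -0.195, -0.001], [-0.0, 0.001, -1.0]]
contact_force: [-0.4, -0.8, 0.7]
opening: 0.0694
```

Call:
play_rows:
  series:
    - [0, 0, 0, 0, 0, 0, 0]
    - [0, 0, 0, 0, 0, 0, 0]
    - [0, 0, 0, 0, 0, 0, 0]
    - [0, 0, 0, 0, 0, 0, 0]
    - [0, 0, 0, 0, 0, 0, 0]

```text
time_s: 2.9
eef_pos: [0.4892, -0.1898, 0.2433]
ee_rot: [[0.194, 0.981, -0.002], [0.981, -0.194, -0.0], [-0.001, -0.002, -1.0]]
contact_force: [-4.7, 0.6, 6.9]
opening: 0.0078
```

Call:
play_rows:
  series:
    - [0, 0, 0, 0, 0, 0, 0.4]
    - [0, 0, 0, 0, 0, 0, 0.4]
    - [0, 0, -5, 0, 0, 0, 0.4]
    - [0, 0, 0, 0, 0, 0, 0.4]
    - [0, 0, 0, 0, 0, 0, 0]

```text
time_s: 3.52
eef_pos: [0.4898, -0.1899, 0.2375]
ee_rot: [[0.194, 0.981, -0.0], [0.981, -0.194, 0.0], [0.0, -0.0, -1.0]]
contact_force: [-0.8, -0.4, 0.5]
opening: 0.0171
```

Call:
play_rows:
  series:
    - [0, 0, 0, 0, 0, 0, 0]
    - [0, 0, 0, 0, 0, 0, 0]
    - [0, 0, 0, 0, 0, 0, 0]
    - [0, 0, 0, 0, 0, 0, 0]

```text
time_s: 4.03
eef_pos: [0.4892, -0.1898, 0.2377]
ee_rot: [[0.194, 0.981, -0.002], [0.981, -0.194, 0.0], [-0.0, -0.002, -1.0]]
contact_force: [-4.8, 1.0, 6.0]
opening: 0.0085
```

Call:
play_rows:
  series:
    - [0.7, 0, 14, 0, 0, 0, 0]
    - [3.6, -0.7, 20.7, 0, 0, 0, 0]
    - [6.6, -1.3, 19.9, 0, 0, 0, 0]
    - [0, 0, 0, 0, 0, 0, 0]

```text
time_s: 4.53
eef_pos: [0.5, -0.1918, 0.2937]
ee_rot: [[0.194, 0.981, -0.002], [0.981, -0.194, -0.0], [-0.001, -0.002, -1.0]]
contact_force: [-7.1, -0.1, 0.4]
opening: 0.0082
```

```bash
python3 - <<'E'
from plant import sense, viewer, manip
from h import *
f=viewer.grab_frame("wrist"); g=viewer.grab_frame("scene")
cv2.imwrite("pics/w2.png",np.hstack([cv2.resize(f["pixels"][:,:,::-1],(400,250)),crop(g,150,150,200,125,2)]))
import math
a=.4
for b in np.arange(.55,1.9,.15):
    d=140*(math.cos(a)-math.cos(b)); z=140*(math.sin(b)-math.sin(a)); print(round(b,2),[round(d*.982,1),round(-d*.19,1),round(z,1)]); a=b
E
```

```text
0.55 [9.4, -1.8, 18.7]
0.7 [12.1, -2.3, 17.0]
0.85 [14.4, -2.8, 15.0]
1.0 [16.5, -3.2, 12.6]
1.15 [18.1, -3.5, 10.0]
1.3 [19.4, -3.8, 7.1]
1.45 [20.2, -3.9, 4.1]
1.6 [20.6, -4.0, 1.0]
1.75 [20.5, -4.0, -2.2]
```

View pics/w2.png

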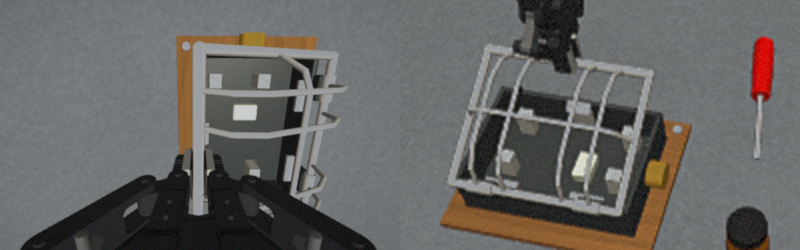

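Call:
play_rows:
  series:
    - [9.4, -1.8, 18.7, 0, 0, 0, 0]
    - [12.1, -2.3, 17, 0, 0, 0, 0]
    - [14.4, -2.8, 15, 0, 0, 0, 0]
    - [16.5, -3.2, 12.6, 0, 0, 0, 0]
    - [0, 0, 0, 0, 0, 0, 0]

```text
time_s: 5.25
eef_pos: [0.5529, -0.2024, 0.3599]
ee_rot: [[0.194, 0.981, 0.001], [0.981, -0.194, -0.003], [-0.002, 0.002, -1.0]]
contact_force: [-12.4, 1.7, 18.2]
opening: 0.008
```

Call:
play_rows:
  series:
    - [18.1, -3.5, 10, 0, 0, 0, 0]
    - [19.4, -3.8, 7.1, 0, 0, 0, 0]
    - [20.2, -3.9, 4.1, 0, 0, 0, 0]
    - [20.6, -4, 1, 0, 0, 0, 0]
    - [0, 0, 0, 0, 0, 0, 0]

```text
time_s: 5.88
eef_pos: [0.6335, -0.2185, 0.3805]
ee_rot: [[0.194, 0.981, 0.006], [0.981, -0.194, -0.004], [-0.003, 0.007, -1.0]]
contact_force: [-1.3, -3.1, 6.1]
opening: 0.0077
```

Call:
play_rows:
  series:
    - [20.5, -4, -2.2, 0, 0, 0, 0]
    - [0, 0, 0, 0, 0, 0, 0]

```text
time_s: 6.12
eef_pos: [0.6539, -0.2226, 0.3779]
ee_rot: [[0.195, 0.981, 0.007], [0.981, -0.194, -0.004], [-0.003, 0.007, -1.0]]
contact_force: [0.3, -4.6, 4.7]
opening: 0.008
```

Call:
play_rows:
  series:
    - [0, 0, 0, 0, 0, 0, 0.7]
    - [0, 0, 5, 0, 0, 0, 0.9]
    - [0, 0, 20, 0, 0, 0, 0.9]
    - [0, 0, 20, 0, 0, 0, 0.9]
    - [0, 0, 0, 0, 0, 0, 0.9]

```text
time_s: 6.75
eef_pos: [0.6522, -0.221, 0.4225]
ee_rot: [[0.194, 0.981, 0.003], [0.981, -0.194, -0.001], [-0.0, 0.003, -1.0]]
contact_force: [-0.3, -0.3, 0.5]
opening: 0.0768
```

```bash
python3 - <<'E'
from plant import sense, viewer, manip
from h import *
s=sense(); print(np.round(s["joints"],1))
f=viewer.grab_frame("top"); g=viewer.grab_frame("scene")
cv2.imwrite("pics/s3.png",np.hstack([crop(f,338,130,133,100,3),crop(g,130,150,200,150,2)]))
E
```

```text
[-24.   36.5  31.4  84.7   0.   77.2]
```

View pics/s3.png

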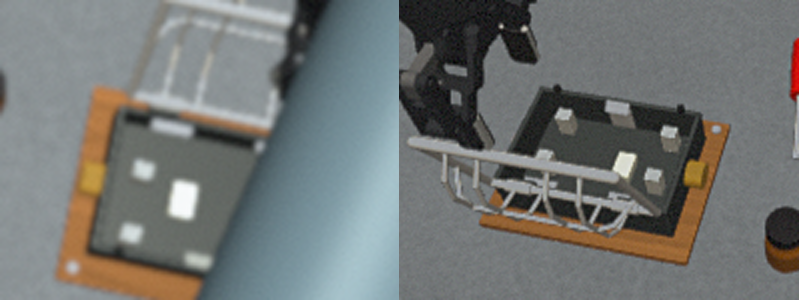

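Call:
play_rows:
  series:
    - [-11, 18, 0, 0, 0, 10.4, 1]
    - [-11, 18, 0, 0, 0, 10.4, 1]
    - [-11, 18, 0, 0, 0, 10.4, 1]
    - [-11, 18, 0, 0, 0, 10.4, 1]
    - [-11, 18, 0, 0, 0, 10.4, 1]

```text
time_s: 7.48
eef_pos: [0.5961, -0.1305, 0.4191]
ee_rot: [[-0.658, 0.753, -0.002], [0.753, 0.658, 0.001], [0.002, -0.001, -1.0]]
contact_force: [0.6, 0.5, -0.1]
opening: 0.0854
```

Call:
play_rows:
  series:
    - [-11, 18, -3, 0, 0, 10.4, 1]
    - [-11, 18, -3, 0, 0, 10.4, 1]
    - [-11, 18, -3, 0, 0, 10.4, 1]
    - [-11, 18, -3, 0, 0, 10.4, 1]
    - [-11, 18, -3, 0, 0, 10.4, 1]

```text
time_s: 8.1
eef_pos: [0.541, -0.0405, 0.4042]
ee_rot: [[-0.998, -0.055, -0.002], [-0.055, 0.998, 0.001], [0.002, 0.001, -1.0]]
contact_force: [0.0, 0.0, -0.6]
opening: 0.0851
```

Call:
play_rows:
  series:
    - [-11, 18, -5, 0, 0, 10.4, 1]
    - [-11, 18, -5, 0, 0, 10.4, 1]
    - [-11, 18, -5, 0, 0, 10.4, 1]
    - [-11, 18, -5, 0, 0, 10.4, 1]
    - [-11, 18, -5, 0, 0, 10.4, 1]

```text
time_s: 8.72
eef_pos: [0.4858, 0.0494, 0.3792]
ee_rot: [[-0.571, -0.821, -0.002], [-0.821, 0.571, 0.0], [0.001, 0.002, -1.0]]
contact_force: [-0.2, 0.2, -0.7]
opening: 0.0853
```

Call:
play_rows:
  series:
    - [-12, 18, -5, 0, 0, 10.4, 1]
    - [-12, 18, -5, 0, 0, 10.4, 1]
    - [-12, 18, -5, 0, 0, 10.4, 1]
    - [-12, 18, -5, 0, 0, 10.4, 1]
    - [-12, 18, -5, 0, 0, 10.4, 1]

```text
time_s: 9.35
eef_pos: [0.4257, 0.1392, 0.3543]
ee_rot: [[0.295, -0.955, -0.002], [-0.955, -0.295, -0.0], [-0.001, 0.002, -1.0]]
contact_force: [-0.4, 0.3, -0.9]
opening: 0.0854
```

Call:
play_rows:
  series:
    - [-15, 19, -8, 0, 0, 10.4, 1]
    - [-15, 19, -8, 0, 0, 10.4, 1]
    - [-15, 19, -8, 0, 0, 10.4, 1]
    - [-15, 19, -8, 0, 0, 10.4, 1]
    - [-15, 19, -8, 0, 0, 10.4, 1]

```text
time_s: 9.98
eef_pos: [0.3505, 0.2339, 0.3143]
ee_rot: [[0.935, -0.356, -0.002], [-0.356, -0.935, -0.001], [-0.002, 0.001, -1.0]]
contact_force: [0.4, -0.0, -0.7]
opening: 0.0853
```

Call:
play_rows:
  series:
    - [0, 2, 0, 0, 0, 10.4, 1]
    - [0, 2, 0, -1.2, -7, 0.6, 1]
    - [0, 0, -15, -1.2, -7, 0, 1]
    - [0, 0, -16, -1.2, -7, 0, 1]
    - [0, 0, -16, -1.2, -7, 0, 1]

```text
time_s: 10.6
eef_pos: [0.3509, 0.2372, 0.2674]
ee_rot: [[0.864, -0.175, 0.471], [-0.156, -0.984, -0.081], [0.478, -0.004, -0.878]]
contact_force: [-0.8, 0.4, -0.6]
opening: 0.0853
```

Call:
play_rows:
  series:
    - [0, 0, 0, -1.2, -7, 0, 1]
    - [0, 0, 0, 0, 0, 0, 1]

```text
time_s: 10.85
eef_pos: [0.3498, 0.2369, 0.2667]
ee_rot: [[0.803, -0.174, 0.569], [-0.144, -0.985, -0.098], [0.578, -0.003, -0.816]]
contact_force: [-0.5, -0.4, 0.4]
opening: 0.0855
```

```bash
python3 - <<'E'
from plant import sense, viewer, manip
from h import *
s=sense(); print(np.round(s["joints"],1),s["eef_pos"],np.round(s["ee_rot"],3).tolist())
f=viewer.grab_frame("wrist"); pickle.dump(f,open("pics/w4.pkl","wb")); cv2.imwrite("pics/w4.png",f["pixels"][:,:,::-1])
Q=np.load("poses.npz")["Q"]; R=Rz(Q[2])@np.array([[-.5,0,-.866],[0,-1,0],[-.866,0,.5]])
for P in [(-.048,-.083,.004),(-.048,.083,.004),(-.023,-.025,.032),(-.023,.025,.032),(.023,.025,.032),(.023,-.025,.032),(.048,.083,.004),(.048,-.083,.004)]: print(P,proj(f,R@P+Q[[0,1,3]]).round(1))
E
```

```text
[  32.8    0.6  -51.1   10.7  -23.  -142.8] [0.34978172 0.23692062 0.26670592] [[0.803, -0.174, 0.569], [-0.144, -0.985, -0.098], [0.578, -0.003, -0.816]]
(-0.048, -0.083, 0.004) [[192.8 143. ]]
(-0.048, 0.083, 0.004) [[438.8 141.6]]
(-0.023, -0.025, 0.032) [[278.  197.7]]
(-0.023, 0.025, 0.032) [[353.9 197.3]]
(0.023, 0.025, 0.032) [[349.3 243. ]]
(0.023, -0.025, 0.032) [[283.5 243.3]]
(0.048, 0.083, 0.004) [[410.3 236.9]]
(0.048, -0.083, 0.004) [[223.  237.8]]
```

View pics/w4.png

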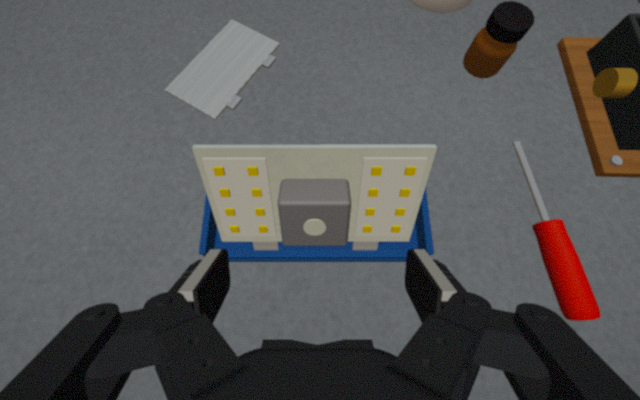

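```bash
python3 - <<'E'
from h import *
from scipy.optimize import least_squares
f=load("w4"); Q=np.load("poses.npz")["Q"]
R0=np.array([[-.5,0,-.866],[0,-1,0],[-.866,0,.5]])
P=np.array([(-.048,-.083,.004),(-.048,.083,.004),(.023,.025,.032),(.023,-.025,.032),(.048,.083,.004),(.048,-.083,.004),(-.023,-.025,.004),(-.023,.025,.004)])
U=np.array([(194,146),(435.5,146),(348,246.5),(283,246.5),(411,243),(221,243),(281,180),(348,180)])
g=lambda v:(proj(f,P@(Rz(v[2])@R0).T+v[[0,1,3]])-U).ravel()
q=least_squares(g,Q); v=q.x; print(v.round(4),np.degrees(v[2]),g(v).reshape(-1,2).round(1).tolist())
np.save("tray.npy",v)
R=Rz(v[2])@R0
from plant import sense
z=sense()["ee_rot"]; z=np.array(z)[:,2]
t=R@[0,0,.024]+v[[0,1,3]]
for d in(.15,.155,.2): print(d,((t-d*z)-sense()["eef_pos"])*1000)
E
```

```text
[ 0.5021  0.2125 -0.1741  0.0601] -9.977303498367899 [[-1.3, 2.5], [1.5, 2.0], [-0.2, 1.3], [-0.5, 1.4], [-2.2, -1.7], [1.5, -1.6], [-0.1, -2.3], [1.0, -2.4]]
0.15 [ 45.6824087   -6.42353378 -72.80951804]
0.155 [ 42.83682232  -5.93438464 -68.72743875]
0.2 [ 17.22654492  -1.53204242 -31.98872519]
```

Call:
play_rows:
  series:
    - [17, -1.5, -32, 0, 0, 0, 1]
    - [13, -2, -18, 0, 0, 0, 1]
    - [13, -2.5, -18, 0, 0, 0, 1]
    - [0, 0, 0, 0, 0, 0, 1]
    - [0, 0, 0, 0, 0, 0, 0]
  newtons: 60

```text
time_s: 11.52
eef_pos: [0.3951, 0.2318, 0.201]
ee_rot: [[0.801, -0.175, 0.572], [-0.146, -0.984, -0.098], [0.58, -0.005, -0.815]]
contact_force: [-0.3, 0.4, 0.3]
opening: 0.0695
```

Call:
play_rows:
  series:
    - [0, 0, 0, 0, 0, 0, 0]
    - [0, 0, 0, 0, 0, 0, 0]
    - [0, 0, 0, 0, 0, 0, 0]

```text
time_s: 11.9
eef_pos: [0.3948, 0.2319, 0.2016]
ee_rot: [[0.8, -0.175, 0.574], [-0.145, -0.985, -0.097], [0.582, -0.005, -0.813]]
contact_force: [-5.0, -0.6, 7.1]
opening: 0.0487
```

Call:
play_rows:
  series:
    - [0, 0, 8, 0, 0, 0, 0]
    - [0, 0, 20, 0, 0, 0, 0]
    - [0, 0, 30, 0, 0, 0, 0]
    - [0, 0, 30, 0, 0, 0, 0]
    - [0, 0, 30, 0, 0, 0, 0]

```text
time_s: 12.52
eef_pos: [0.3941, 0.2315, 0.3195]
ee_rot: [[0.802, -0.175, 0.571], [-0.145, -0.985, -0.097], [0.579, -0.005, -0.815]]
contact_force: [0.3, -0.0, -2.7]
opening: 0.0492
```

Call:
play_rows:
  series:
    - [0, -5, 10, 1.1, 7, 0, 0]
    - [0, -5, 10, 1.1, 7, 0, 0]
    - [0, -10, 5, 1.1, 7, 0, 0]
    - [0, -10, 0, 1.1, 7, 0, 0]
    - [0, -10, 0, 1.1, 7, 0, 0]

```text
time_s: 13.15
eef_pos: [0.3946, 0.1914, 0.3444]
ee_rot: [[0.985, -0.174, -0.003], [-0.174, -0.985, -0.007], [-0.002, 0.007, -1.0]]
contact_force: [0.4, -0.0, -2.9]
opening: 0.0488
```

Call:
play_rows:
  series:
    - [3, -12, 0, 0, 0, -10, 0]
    - [3, -12, 0, 0, 0, -10, 0]
    - [3, -12, 0, 0, 0, -10, 0]
    - [3, -12, 0, 0, 0, -10, 0]
    - [3, -12, 0, 0, 0, -10, 0]

```text
time_s: 13.78
eef_pos: [0.4097, 0.1313, 0.344]
ee_rot: [[0.494, -0.869, -0.006], [-0.869, -0.494, -0.005], [0.002, 0.008, -1.0]]
contact_force: [0.1, 0.2, -2.7]
opening: 0.0489
```

Call:
play_rows:
  series:
    - [3, -15, 0, 0, 0, -10, 0]
    - [3, -15, 0, 0, 0, -10, 0]
    - [3, -15, 0, 0, 0, -10, 0]
    - [3, -15, 0, 0, 0, -10, 0]
    - [3, -15, 0, 0, 0, -10, 0]

```text
time_s: 14.4
eef_pos: [0.4247, 0.0563, 0.344]
ee_rot: [[-0.348, -0.937, -0.008], [-0.938, 0.348, 0.001], [0.002, 0.008, -1.0]]
contact_force: [0.2, 0.2, -2.4]
opening: 0.0493
```

Call:
play_rows:
  series:
    - [0, -12, 0, 0, 0, -10, 0]
    - [0, -12, 0, 0, 0, -10, 0]
    - [0, -12, 0, 0, 0, -10, 0]
    - [0, -12, 0, 0, 0, -10, 0]
    - [0, -12, 0, 0, 0, -10, 0]

```text
time_s: 15.02
eef_pos: [0.4246, -0.0035, 0.344]
ee_rot: [[-0.942, -0.336, -0.004], [-0.336, 0.942, 0.006], [0.002, 0.007, -1.0]]
contact_force: [-0.3, -0.0, -2.8]
opening: 0.0491
```

```bash
cat > tgt.py <<'E'
from h import *
from scipy.spatial.transform import Rotation as Ro
v=np.load("tray.npy"); R0=np.array([[-.5,0,-.866],[0,-1,0],[-.866,0,.5]])
Rt=Rz(v[2])@R0; pt=v[[0,1,3]]
Rg=np.array([[.8,-.175,.574],[-.145,-.985,-.097],[.582,-.005,-.813]]); pg=np.array([.3948,.2319,.2016])
U,_,V=np.linalg.svd(Rg); Rg=U@V
dR=Rg.T@Rt; dp=Rg.T@(pt-pg)   # tray in tool
# jaws square the cover up: tool y = -tray y
yy=np.array([0,-1,0.]); xx=dR[:,0]*[1,0,1]; xx/=np.linalg.norm(xx); dR=np.c_[xx,yy,np.cross(xx,yy)]; dp[1]=0
L=np.load("poses.npz")["L"].copy(); L[:2]+=[.001,0]
RL=Rz(L[2]); pL=np.array([L[0],L[1],0])
def target(xt,zt,tau,y=0):
    a=np.radians(tau); Ra=np.array([[np.cos(a),0,np.sin(a)],[0,1,0],[-np.sin(a),0,np.cos(a)]])
    Rw=RL@Ra; ow=pL+RL@[xt,y,zt]-Rw@[.06,0,0]
    Rtool=Rw@dR.T; return ow-Rtool@dp,Rtool
def delta(s,t):
    p,R=t; return np.round((p-s["eef_pos"])*1000,1),np.round(Ro.from_matrix(R@np.array(s["ee_rot"]).T).as_rotvec(degrees=True),1)
def trayworld(s):
    R=np.array(s["ee_rot"]); return R@dR,R@dp+s["eef_pos"]
E
python3 - <<'E'
from tgt import *
from plant import sense
s=sense(); print(dp,dR.round(3).tolist())
for a in[(.044,.11,20),(.044,.044,20),(.057,.044,20),(.058,.047,0)]: print(a,target(*a)[0].round(4),*delta(s,target(*a)))
E
```

```text
[0.00627732 0.         0.17850002] [[-0.911, 0.0, 0.413], [0.0, -1.0, 0.0], [0.413, 0.0, 0.911]]
(0.044, 0.11, 20) [ 0.4281 -0.178  -0.0014] [   3.5 -174.5 -345.4] [-156.6  -12.1   62.1]
(0.044, 0.044, 20) [ 0.4281 -0.178  -0.0674] [   3.5 -174.5 -411.4] [-156.6  -12.1   62.1]
(0.057, 0.044, 20) [ 0.4408 -0.1805 -0.0674] [  16.3 -176.9 -411.4] [-156.6  -12.1   62.1]
(0.058, 0.047, 0) [ 0.4897 -0.1899 -0.1182] [  65.1 -186.4 -462.2] [-169.8  -13.    35.8]
```

```bash
sed -i 's/yy=np.array(\[0,-1,0.\])/yy=np.array([0,1,0.])/; s/tool y = -tray y/tool y = tray y/' tgt.py
python3 - <<'E'
from tgt import *
from plant import sense
s=sense(); print(dp,dR.round(3).tolist())
for a in[(.044,.11,20),(.044,.044,20),(.057,.044,20),(.058,.047,0)]: print(a,target(*a)[0].round(4),*delta(s,target(*a)))
E
```

```text
[0.00627732 0.         0.17850002] [[-0.911, 0.0, -0.413], [0.0, 1.0, 0.0], [0.413, 0.0, -0.911]]
(0.044, 0.11, 20) [ 0.539  -0.1995  0.309 ] [ 114.4 -195.9  -35. ] [ -0.1  -4.6 -30.6]
(0.044, 0.044, 20) [ 0.539  -0.1995  0.243 ] [ 114.4 -195.9 -101. ] [ -0.1  -4.6 -30.6]
(0.057, 0.044, 20) [ 0.5518 -0.2019  0.243 ] [ 127.2 -198.4 -101. ] [ -0.1  -4.6 -30.6]
(0.058, 0.047, 0) [ 0.4897 -0.1899  0.2122] [  65.1 -186.4 -131.9] [  1.5 -24.7 -30.2]
```

Go above the lamp (tip at x 44, z 110) and look with the wrist camera.

Call:
play_rows:
  series:
    - [0, -26, 0, 0, 0, -10.2, 0]
    - [10, -40, 0, 0, 0, -10.2, 0]
    - [30, -45, 0, 0, 0, -10.2, 0]
    - [35, -45, -10, 0, -2, 0, 0]
    - [39, -40, -25, 0, -2.6, 0, 0]

```text
time_s: 15.65
eef_pos: [0.5404, -0.2012, 0.31]
ee_rot: [[-0.979, 0.184, 0.084], [0.185, 0.983, 0.006], [-0.082, 0.021, -0.996]]
contact_force: [0.8, 1.0, -2.6]
opening: 0.0491
```

Call:
play_rows:
  series:
    - [0, 0, 0, 0, 0, 0, 0]
    - [0, 0, 0, 0, 0, 0, 0]

```text
time_s: 15.9
eef_pos: [0.5383, -0.1989, 0.3083]
ee_rot: [[-0.98, 0.184, 0.078], [0.185, 0.983, 0.009], [-0.075, 0.023, -0.997]]
contact_force: [-0.5, 0.4, -3.0]
opening: 0.049
```

```bash
python3 - <<'E'
from tgt import *
from plant import sense, viewer
s=sense(); print(np.round(s["joints"],1),*delta(s,target(.044,.11,20)))
f=viewer.grab_frame("wrist"); pickle.dump(f,open("pics/w5.pkl","wb")); t=viewer.grab_frame("top");g=viewer.grab_frame("scene"); pickle.dump((t,g),open("pics/tg5.pkl","wb"))
m=np.zeros((600,800,3),np.uint8); m[:375,:600]=cv2.resize(f["pixels"][:,:,::-1],(600,375))
m[375:,:399]=crop(g,150,165,133,75,3); m[375:,401:800]=crop(t,338,150,133,75,3)
cv2.imwrite("pics/w5.png",m)
R,p=trayworld(s)
for P in [(-.048,-.083,.004),(-.048,.083,.004),(-.023,-.025,.032),(-.023,.025,.032),(.06,.034,.004),(.06,-.034,.004),(.048,.083,.004),(.048,-.083,.004)]:
  w=R@P+p; print(P,'wrist600',(proj(f,w)[0]*.9375).round(),'scene3',((proj(g,w)[0]-[150,165])*3+[0,375]).round(),'top3',((proj(t,w)[0]-[338,150])*3+[401,375]).round())
E
```

```text
[-27.2  22.   -9.5  54.8   2.5 -16.5] [ 0.7 -0.5  0.6] [-1.3  0.2 -0.4]
(-0.048, -0.083, 0.004) wrist600 [113. 158.] scene3 [130. 388.] top3 [724. 590.]
(-0.048, 0.083, 0.004) wrist600 [479. 158.] scene3 [370. 417.] top3 [511. 547.]
(-0.023, -0.025, 0.032) wrist600 [239. 242.] scene3 [187. 417.] top3 [663. 530.]
(-0.023, 0.025, 0.032) wrist600 [354. 242.] scene3 [262. 427.] top3 [598. 517.]
(0.06, 0.034, 0.004) wrist600 [345. 284.] scene3 [259. 568.] top3 [586. 441.]
(0.06, -0.034, 0.004) wrist600 [249. 284.] scene3 [158. 553.] top3 [669. 458.]
(0.048, 0.083, 0.004) wrist600 [419. 274.] scene3 [339. 560.] top3 [524. 441.]
(0.048, -0.083, 0.004) wrist600 [174. 274.] scene3 [ 91. 525.] top3 [728. 483.]
```

View pics/w5.png

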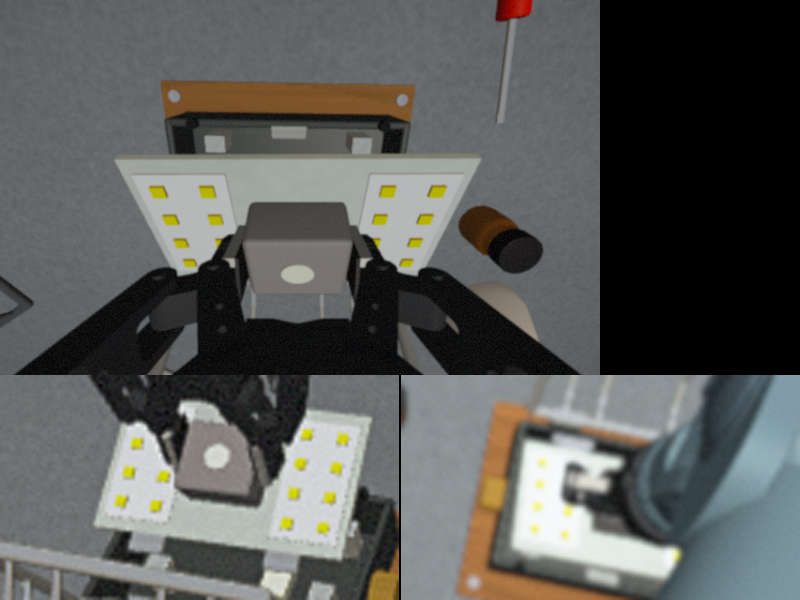

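```bash
python3 - <<'E'
from tgt import *
from plant import sense
f=load("w5"); s=sense()
for P in [(-.0875,-.1125,.012),(-.0875,.1125,.012),(-.062,-.092,.062),(-.062,.092,.062),(-.047,0,.0542),(-.04,-.06,.047),(-.04,.06,.047)]: print(P,(proj(f,RL@P+pL)[0]*.9375).round(1))
t=load("w5")
m=crop(f,110,75,400,110,2); cv2.imwrite("pics/c6.png",m)
E
```

```text
(-0.0875, -0.1125, 0.012) [159.1  82.4]
(-0.0875, 0.1125, 0.012) [416.   84.2]
(-0.062, -0.092, 0.062) [163.4 120.2]
(-0.062, 0.092, 0.062) [411.6 121.1]
(-0.047, 0, 0.0542) [289.  138.7]
(-0.04, -0.06, 0.047) [215.4 145.4]
(-0.04, 0.06, 0.047) [361.8 145.6]
```

View pics/c6.png

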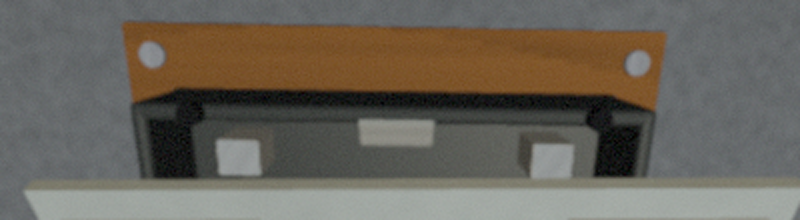

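```bash
sed -i 's/dp\[1\]=0/dp[1]=.001/; s/L\[:2\]+=\[.001,0\]/L+=[.001,-.0005,-.01]/' tgt.py
python3 - <<'E'
from tgt import *
from plant import sense
s=sense()
for a in[(.044,.11,20),(.044,.044,20),(.057,.044,20),(.0575,.046,10),(.058,.047,5)]: print(a,target(*a)[0].round(4),*delta(s,target(*a)))
E
```

```text
(0.044, 0.11, 20) [ 0.5388 -0.2007  0.309 ] [ 0.3 -2.4 -0.5] [-1.2  0.3 -1. ]
(0.044, 0.044, 20) [ 0.5388 -0.2007  0.243 ] [  0.3  -2.4 -66.5] [-1.2  0.3 -1. ]
(0.057, 0.044, 20) [ 0.5516 -0.2033  0.243 ] [ 13.   -5.  -66.5] [-1.2  0.3 -1. ]
(0.0575, 0.046, 10) [ 0.5192 -0.1967  0.2309] [-19.4   1.6 -78.6] [-3.1 -9.5 -1.1]
(0.058, 0.047, 5) [ 0.5042 -0.1937  0.2227] [-34.3   4.7 -86.8] [ -4.1 -14.4  -1.2]
```

Call:
play_rows:
  series:
    - [0.3, -2.4, -10, -1.2, 0.3, -1, 0]
    - [0, 0, -20, 0, 0, 0, 0]
    - [0, 0, -16, 0, 0, 0, 0]
    - [0, 0, -10, 0, 0, 0, 0]
    - [0, 0, 0, 0, 0, 0, 0]

```text
time_s: 16.68
eef_pos: [0.5388, -0.2012, 0.2518]
ee_rot: [[-0.977, 0.201, 0.073], [0.2, 0.98, -0.014], [-0.074, 0.001, -0.997]]
contact_force: [0.0, 0.4, -2.4]
opening: 0.0487
```

Call:
play_rows:
  series:
    - [0, 0, -5, 0, 0, 0, 0]
    - [0, 0, -5, 0, 0, 0, 0]
    - [0, 0, 0, 0, 0, 0, 0]

```text
time_s: 17.05
eef_pos: [0.5391, -0.2016, 0.2423]
ee_rot: [[-0.977, 0.201, 0.074], [0.2, 0.98, -0.014], [-0.076, 0.001, -0.997]]
contact_force: [0.5, -0.6, -2.4]
opening: 0.0491
```

```bash
python3 - <<'E'
from tgt import *
from plant import sense, viewer
s=sense(); print(s["contact_force"],s["moment"])
for a in[(.044,.044,20),(.057,.044,20)]: print(a,*delta(s,target(*a)))
f=viewer.grab_frame("wrist"); t=viewer.grab_frame("top");g=viewer.grab_frame("scene")
m=np.zeros((600,800,3),np.uint8); m[:300,:480]=cv2.resize(f["pixels"][:,:,::-1],(480,300))
m[300:,:]=crop(g,150,190,200,75,4)
cv2.imwrite("pics/w6.png",m)
E
```

```text
[ 0.4959145  -0.58466387 -2.38449587] [ 0.03098418  0.10423059 -0.02902941]
(0.044, 0.044, 20) [-0.3  0.9  0.7] [-0.1 -0.1  0.1]
(0.057, 0.044, 20) [12.4 -1.7  0.7] [-0.1 -0.1  0.1]
```

View pics/w6.png

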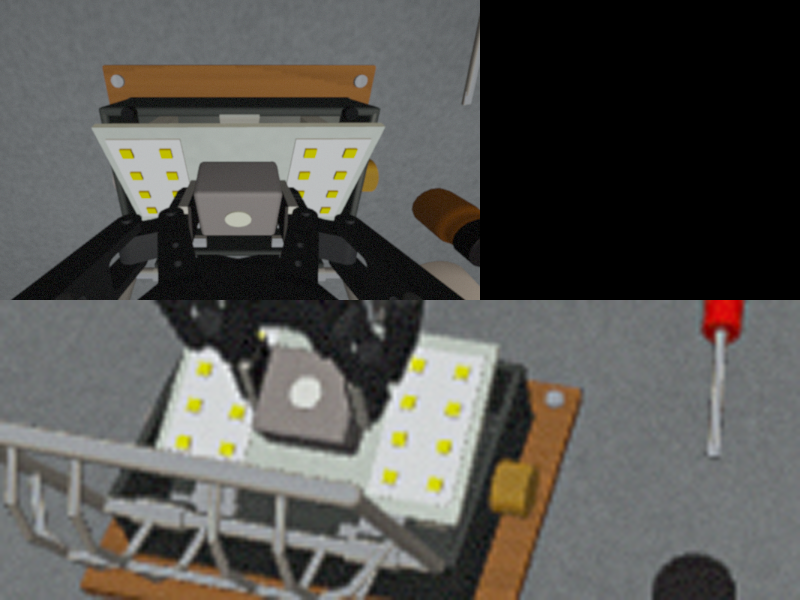

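Call:
play_rows:
  series:
    - [5, -0.5, 0, 0, 0, 0, 0]
    - [4, -0.8, 0, 0, 0, 0, 0]
    - [0, 0, 0, 0, 0, 0, 0]

```text
time_s: 17.58
eef_pos: [0.5489, -0.2031, 0.2428]
ee_rot: [[-0.977, 0.2, 0.075], [0.2, 0.98, -0.015], [-0.077, 0.0, -0.997]]
contact_force: [-0.9, 0.2, -2.5]
opening: 0.049
```

Call:
play_rows:
  series:
    - [3, -0.6, 0, 0, 0, 0, 0]
    - [0, 0, 0, 0, 0, 0, 0]

```text
time_s: 17.82
eef_pos: [0.5507, -0.2034, 0.2423]
ee_rot: [[-0.977, 0.201, 0.073], [0.2, 0.98, -0.014], [-0.074, 0.001, -0.997]]
contact_force: [-2.7, 1.2, -2.0]
opening: 0.0493
```

```bash
python3 - <<'E'
from tgt import *
from plant import sense
s=sense(); print(s["contact_force"],s["moment"])
for a in[(.057,.044,20),(.057,.0445,15),(.057,.0455,10),(.0575,.0465,5),(.0575,.047,2),(.0575,.047,0)]: print(a,*delta(s,target(*a)))
E
```

```text
[-2.72858157  1.19216761 -1.99075178] [ 0.11284833  0.6157542  -0.14497723]
(0.057, 0.044, 20) [0.8 0.  0.7] [-0.1 -0.1  0.1]
(0.057, 0.0445, 15) [-15.9   3.4  -5.1] [-1.1 -5.   0.1]
(0.057, 0.0455, 10) [-32.1   6.7 -11.9] [-2.1 -9.9  0.1]
(0.0575, 0.0465, 5) [-47.    9.8 -20.1] [ -3.1 -14.8   0.1]
(0.0575, 0.047, 2) [-55.9  11.6 -25.8] [ -3.7 -17.8   0.1]
(0.0575, 0.047, 0) [-61.6  12.7 -30.1] [ -4.1 -19.7   0.1]
```

Call:
play_rows:
  series:
    - [-8.2, 1.7, -2.5, -0.5, -2.5, 0, 0]
    - [-8.2, 1.7, -2.6, -0.5, -2.5, 0, 0]
    - [-8.1, 1.7, -3.4, -0.5, -2.5, 0, 0]
    - [-8.1, 1.7, -3.4, -0.5, -2.5, 0, 0]
    - [0, 0, 0, 0, 0, 0, 0]

```text
time_s: 18.45
eef_pos: [0.5176, -0.1963, 0.2302]
ee_rot: [[-0.948, 0.201, 0.245], [0.195, 0.98, -0.048], [-0.25, 0.002, -0.968]]
contact_force: [-0.4, 0.6, -2.1]
opening: 0.0494
```

```bash
python3 - <<'E'
from tgt import *
from plant import sense
s=sense(); print(s["contact_force"],s["moment"],s["opening"])
for a in[(.057,.0455,10),(.0575,.0465,5),(.0575,.047,2),(.0575,.047,0)]: print(a,*delta(s,target(*a)))
E
```

```text
[-0.44727267  0.56845809 -2.0828    ] [ 0.23100503  0.57505004 -0.0375258 ] 0.04938797860195942
(0.057, 0.0455, 10) [ 1.1 -0.3  0.2] [-0.1  0.1  0.1]
(0.0575, 0.0465, 5) [-13.9   2.7  -8. ] [-1.1 -4.8  0.1]
(0.0575, 0.047, 2) [-22.7   4.5 -13.6] [-1.7 -7.7  0. ]
(0.0575, 0.047, 0) [-28.4   5.7 -18. ] [-2.1 -9.7  0. ]
```

Call:
play_rows:
  series:
    - [-7, 1.4, -4, -0.6, -2.4, 0, 0]
    - [-7, 1.4, -4, -0.5, -2.4, 0, 0]
    - [-4.5, 0.9, -2.8, -0.3, -1.5, 0, 0]
    - [-4.5, 0.9, -2.8, -0.3, -1.5, 0, 0]
    - [0, 0, 0, 0, 0, 0, 0]
  newtons: 80

```text
time_s: 19.08
eef_pos: [0.4943, -0.1913, 0.2159]
ee_rot: [[-0.907, 0.201, 0.371], [0.186, 0.98, -0.075], [-0.379, 0.001, -0.925]]
contact_force: [-5.9, 3.2, -3.4]
opening: 0.0485
```

```bash
python3 - <<'E'
from tgt import *
from plant import sense
s=sense(); print(s["contact_force"],s["moment"],s["opening"])
for a in[(.0575,.047,2),(.0575,.047,0),(.0575,.047,-2)]: print(a,*delta(s,target(*a)))
E
```

```text
[-5.88443815  3.21128968 -3.39464489] [ 0.35442653  1.31309469 -0.14210395] 0.048536496781886984
(0.0575, 0.047, 2) [ 0.6 -0.4  0.6] [-0.1 -0.1  0.1]
(0.0575, 0.047, 0) [-5.2  0.7 -3.8] [-0.5 -2.1  0.1]
(0.0575, 0.047, -2) [-10.7   1.9  -8.4] [-0.9 -4.   0.1]
```

Call:
play_rows:
  series:
    - [-3.5, 0.6, -2.4, -0.2, -1, 0, 0]
    - [-3.2, 0.6, -2.6, -0.2, -1, 0, 0]
    - [0, 0, 0, 0, 0, 0, 0]

```text
time_s: 19.45
eef_pos: [0.4883, -0.1901, 0.2127]
ee_rot: [[-0.892, 0.2, 0.406], [0.183, 0.98, -0.082], [-0.414, 0.001, -0.91]]
contact_force: [-12.0, 7.7, 10.9]
opening: 0.0484
```

```bash
python3 - <<'E'
from tgt import *
from plant import sense
s=sense(); print(s["contact_force"],s["moment"],s["opening"])
for a in[(.0575,.047,0),(.0575,.047,-2)]: print(a,*delta(s,target(*a)))
E
```

```text
[-11.96666033   7.74784571  10.86565459] [ 0.56953946  1.80447687 -0.21273881] 0.04843117972652918
(0.0575, 0.047, 0) [ 0.9 -0.5 -0.5] [-0.   0.1  0. ]
(0.0575, 0.047, -2) [-4.7  0.6 -5.1] [-0.4 -1.9  0. ]
```

Call:
play_rows:
  series:
    - [-3.5, 1, -3, -0.2, -1, 0, 0]
    - [0, 0, 0, 0, 0, 0, 0]
    - [0, 0, 0, 0, 0, 0, 0]

```text
time_s: 19.82
eef_pos: [0.4857, -0.1895, 0.2112]
ee_rot: [[-0.883, 0.2, 0.424], [0.181, 0.98, -0.086], [-0.433, 0.001, -0.902]]
contact_force: [-16.6, 8.2, 21.4]
opening: 0.0486
```

```bash
python3 - <<'E'
from tgt import *
from plant import sense, viewer
s=sense(); print(s["contact_force"],s["moment"],s["opening"])
for a in[(.0575,.047,0),(.0575,.047,-2)]: print(a,*delta(s,target(*a)))
f=viewer.grab_frame("wrist"); g=viewer.grab_frame("scene"); pickle.dump(f,open("pics/w7.pkl","wb"))
R,p=trayworld(s)
for P in [(-.048,-.083,.004),(-.048,.083,.004)]: print('tray',(proj(f,R@P+p)[0]).round())
for P in [(-.05,-.083,.051),(-.05,.083,.051),(-.05,-.083,.057),(-.05,.083,.057),(-.056,-.086,.062),(-.056,.086,.062),(-.047,-.013,.0542),(-.047,.013,.0542)]: print(P,(proj(f,RL@P+pL)[0]).round())
cv2.imwrite("pics/w7.png",np.vstack([crop(f,120,100,400,150,2),crop(g,150,190,200,75,4)]))
E
```

```text
[-16.59283505   8.15027753  21.35166303] [ 1.00530695  1.96208016 -0.01237697] 0.048588860727256405
(0.0575, 0.047, 0) [ 3.5 -1.1  1. ] [0.2 1.2 0. ]
(0.0575, 0.047, -2) [-2.1  0.1 -3.6] [-0.2 -0.7  0. ]
tray [123. 168.]
tray [514. 168.]
(-0.05, -0.083, 0.051) [122. 170.]
(-0.05, 0.083, 0.051) [513. 169.]
(-0.05, -0.083, 0.057) [115. 179.]
(-0.05, 0.083, 0.057) [520. 178.]
(-0.056, -0.086, 0.062) [ 93. 174.]
(-0.056, 0.086, 0.062) [541. 174.]
(-0.047, -0.013, 0.0542) [287. 180.]
(-0.047, 0.013, 0.0542) [348. 180.]
```

View pics/w7.png

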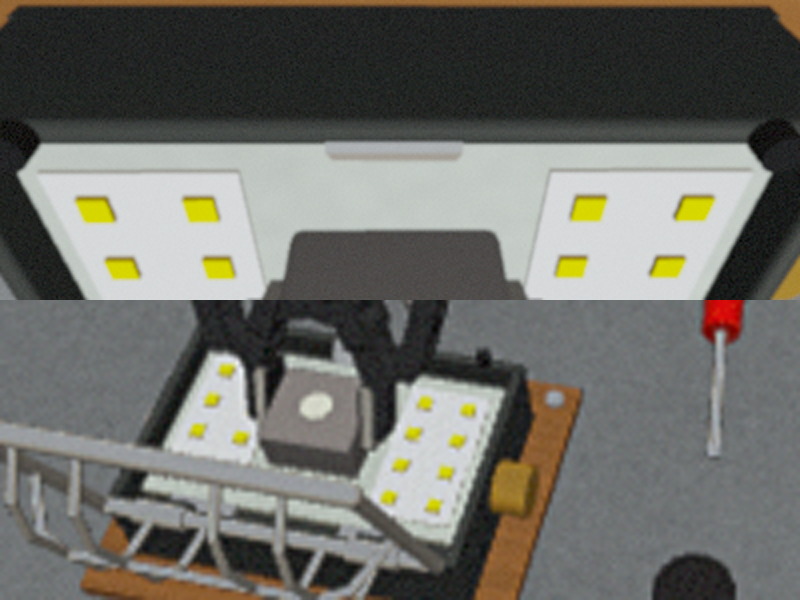

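Call:
play_rows:
  series:
    - [2, -0.5, 2, 0.1, 0.6, 0, 0]
    - [0, 0, 0, 0, 0, 0, 0.9]
    - [0, 0, 0, 0, 0, 0, 0.9]
    - [0, 0, 0, 0, 0, 0, 0.9]
    - [0, 0, 0, 0, 0, 0, 0.9]
  newtons: 60

```text
time_s: 20.55
eef_pos: [0.4878, -0.1907, 0.2113]
ee_rot: [[-0.888, 0.2, 0.414], [0.181, 0.98, -0.085], [-0.423, -0.001, -0.906]]
contact_force: [1.0, -0.0, 0.4]
opening: 0.0766
```

Call:
play_rows:
  series:
    - [-5, 1, 11, 0, 0, 0, 0.9]
    - [-15, 3, 32, 0, 0, 0, 0.9]
    - [-15, 3, 32, 0, 0, 0, 0.9]
    - [-15, 3, 32, 0, 0, 0, 0.9]
    - [0, 0, 0, 0, 0, 0, 0.9]

```text
time_s: 21.18
eef_pos: [0.4377, -0.1809, 0.3216]
ee_rot: [[-0.886, 0.201, 0.419], [0.181, 0.98, -0.088], [-0.428, -0.003, -0.904]]
contact_force: [0.0, -0.7, 1.0]
opening: 0.0769
```

```bash
python3 - <<'E'
from tgt import *
from plant import sense, viewer
s=sense(); print(s["eef_pos"],s["contact_force"],s["moment"],s["opening"])
f=viewer.grab_frame("wrist"); g=viewer.grab_frame("scene"); t=viewer.grab_frame("top"); pickle.dump((f,g,t),open("pics/w8.pkl","wb"))
for P in [(-.05,-.083,.051),(-.05,.083,.051),(-.05,-.083,.057),(-.05,.083,.057),(.046,-.083,.051),(.046,.083,.051),(-.025,-.025,.079),(-.025,.025,.079),(.021,.025,.079),(.021,-.025,.079),(-.047,-.013,.0542),(-.047,.013,.0542),(.049,-.045,.053),(.049,.045,.053)]: print(P,'w',(proj(f,RL@P+pL)[0]*1.25).round(),'g',((proj(g,RL@P+pL)[0]-[150,190])*4).round())
m=cv2.resize(f["pixels"][:,:,::-1],(800,500))[90:390]
cv2.imwrite("pics/w8.png",np.vstack([m,crop(g,150,190,200,75,4)]))
E
```

```text
[ 0.43773952 -0.18093301  0.32155485] [ 0.02655107 -0.74441715  1.03616444] [ 0.00031552  0.31227419 -0.02146278] 0.07692146683133673
(-0.05, -0.083, 0.051) w [272. 173.] g [213.  44.]
(-0.05, 0.083, 0.051) w [528. 173.] g [504.  92.]
(-0.05, -0.083, 0.057) w [269. 178.] g [210.  37.]
(-0.05, 0.083, 0.057) w [530. 178.] g [503.  85.]
(0.046, -0.083, 0.051) w [298. 276.] g [139. 190.]
(0.046, 0.083, 0.051) w [500. 276.] g [450. 245.]
(-0.025, -0.025, 0.079) w [360. 230.] g [284.  65.]
(-0.025, 0.025, 0.079) w [439. 230.] g [376.  81.]
(0.021, 0.025, 0.079) w [434. 280.] g [346. 154.]
(0.021, -0.025, 0.079) w [365. 280.] g [251. 137.]
(-0.047, -0.013, 0.0542) w [380. 179.] g [331.  65.]
(-0.047, 0.013, 0.0542) w [420. 179.] g [376.  72.]
(0.049, -0.045, 0.053) w [344. 280.] g [206. 205.]
(0.049, 0.045, 0.053) w [454. 280.] g [375. 235.]
```

View pics/w8.png

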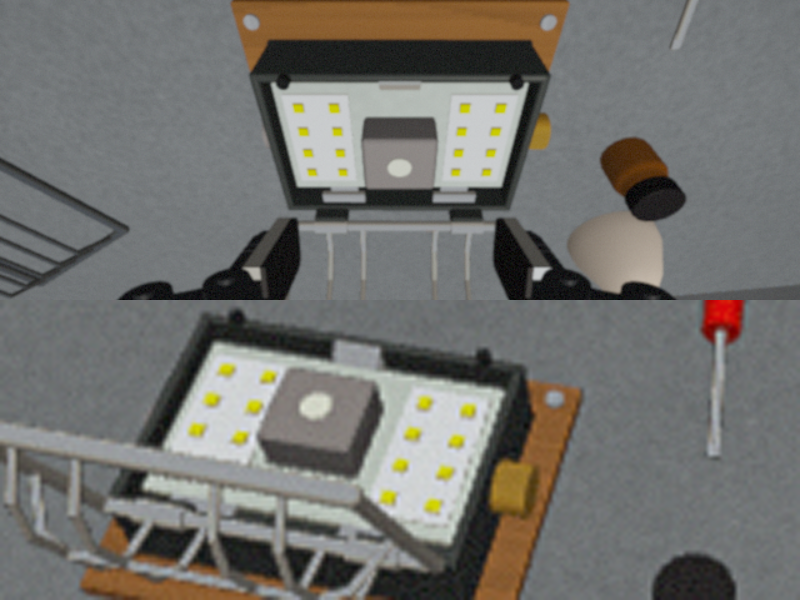

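```bash
python3 -c "
from plant import order
print(order.hand_in())"
```

```text
the job is handed in; nothing more can be done
None
```

The guard is open and the LED gear tray is fitted in the lamp. I handed the job in at about 21 s of robot time.

**What I did**
- **Guard:** I gripped the bare middle of the rail and swung it to about 1.75 rad. When I let go, it fell open by itself and stayed there.
- **Tray:** I took it from the blue rack by its driver cover and turned it round above the lamp. The tongues went under the lugs with the tray tilted 20 degrees. I then lowered the near edge and pressed it under the clip. The arm measured about 21 N upward while pressing.

**Last checks**
- **Tray position:** In the last wrist picture the clip nose lies over the plate's near edge and both lugs lie over the tongues. The driver cover is within about 4 pixels (in the enlarged picture) of where a fully seated tray should put it.
- **Other objects:** The jar and the screwdriver looked undisturbed in the last pictures. The shade is only partly in view there; nothing touched it.
- **Arm:** It is well clear of everything, with almost no force on it.

**Disagreements and gaps**
- The wrist camera put the lamp's turn 0.8 degrees off my first fit, so I corrected for it.
- The scene camera showed the tray about 1.5 pixels (roughly 4 mm) to one side, before and after fitting. The wrist view did not show that, and I trusted the wrist view.
- I judged the guard to be on its stop by eye and did not measure its angle.
- I viewed 12 pictures, two over the budget of 10.

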